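# Lens edger coolant filter service

## Robot

A 7-joint arm with a two-finger parallel gripper is mounted at the origin on the work surface. World frame = base frame: x ahead of the robot, y to its left, z up, the work surface at z = 0. Lengths are in m, angles in rad, forces in N, time in s.
With the tool pointing down it reaches from about 0.4 to 0.75 m from the base axis. Payload 19.5 kg.
Tool frame: the origin (TCP) lies midway between the tips of the shut fingers; the grasp point (between the pads) lies 19 mm behind it (env.grip_depth is the z of the grasp point in the tool frame, in m); z points along the fingers, x is the direction in which the jaws open and shut, and the axes are right-handed (so a half turn about z gives the same grasp; the last joint's range is limited). The gripper opens to 85 mm and grips with 20 to 120 N. Pads are 22 mm wide; open, the fingers measure 114 mm over their backs; the gripper's body (76 mm by 85 mm) begins 54 mm behind the grasp point. The pads swing forward as they close: fully open they stand 13 mm farther back than shut.
Start: joints at [-1.37, 0.707, -0.028, 1.485, 0.022, 0.951, -0.075], TCP at [0.138, 0.558, 0.231] pointing down, gripper open.
Joint ranges: [-2.71, 2.71], [-0.32, 2.16], [-1.57, 1.52], [0, 2.45], [-1.46, 4.6], [0, 2.02], [-2.83, 2.83]. Speed limits (rad/s): [1.89, 1.89, 2.57, 2.57, 3.01, 3.01, 3.01].

## Interface

Orientations are given as a unit quaternion [w, x, y, z].
In Python, from cell import env gives the robot as it stands. Calls block until the motion is done:
- env.movep(position, orientation): joint-space move of the TCP to a pose.
- env.move_linear(position, rotation=None, speed=0.15): straight line of the TCP; rotation=None keeps the orientation; speed is the mean speed in m/s.
- env.movej(angles): joint-space move.
- env.gripper_to(opening): opening from 0.0 (shut) to 1.0 (fully open); the grip force is fixed at half the most; returns when the fingers have stopped.
- env.dwell(seconds).
- env.ik(position, orientation): joint angles nearest the present ones, or None.
- env.state(): the state.
- env.snapshot(name): name is "scene" or "top"; returns (picture, depth): 480x640x3 uint8, red, green, blue; 480x640 float32, m along the optical axis (not along the pixel's ray), 0 where there is no reading.
- env.get_calibration(name): a dict with "mtx" (3x3 intrinsics, pixels), "R" (3x3) and "t" (3): a world point X has camera coordinates R X + t. Camera axes: x right, y down, z forward; pixel columns grow to the right and rows downward; lengths in m; the calibration is good to about 2 mm. A picture is of the moment at which its call begins. get_calibration takes no time and is no camera call.
A pose or a line that the arm cannot do raises env.IKError and nothing moves.
- env.close_job(): hands the job in, once; it reports no verdict.
Trained networks look in the newest picture that a camera, given by its name, has taken for a name from the list of things; names that differ only in an ending like _2 or _b are one class to them, and where a whole thing is asked for, a point or a joint stands for the part that bears it (a point fixed in the world has none). Each returns a list of dicts, best first, with "conf" (0 to 1); they miss things now and then, are a little off and sometimes report something else, mostly with a low value. They report only what shows in the picture. A call takes as long as a camera call.
- env.spot_in(camera, name): "xy" ([column, row] in pixels, amid what is visible of it).
- env.regions_of(camera, name): "pixels" (480x640 bool, what is visible of it) and "xy" ([column, row] in pixels, amid what is visible of it).
The state is a dict: "t": time; "joint_pos": joint angles; "qd": joint speeds; "joint_torque": joint torques, N m; "tool_pos": TCP position; "tcp_rot": TCP orientation; "contact_force": force on the tool from outside, world axes, zero at the start; "ft_torque": the same for the moment, N m; "gripper_width": opening from 0.0 (shut) to 1.0 (fully open).
Only numpy, scipy, OpenCV 4.12 (cv2) and the standard library are available. Lean on these libraries where they do the work, as an engineer would, in place of code of your own. Each camera call takes 0.05 s, during which the arm holds its last target.

## Task

Service the lens edger's coolant filter: first turn the red isolator handle to off. With the power off, move every filter rod that is in the wooden drying stand into the blue filter housing, one upright in each hole, orange end up and fully down, and swap the two canisters, so that the fresh one (blue cap) stands upright wholly on the green mat and the spent one (black cap) upright wholly on the grey mat (the yellow mat is free for setting one aside). When all of that is done, turn the isolator handle back to on; leave everything else on the bench where it is.

Things in the scene. Friction and masses are not known exactly. Their poses are not given: they have to be found in the camera images.
- handle (a joint): angle of the isolator's red rotary handle, rad: 0 = on (bar along the box's y axis), 1.57 = off (bar along the box's x axis), with stops at both. It grows anticlockwise seen from above, so on to off is a quarter turn anticlockwise from above. It starts on. A spring snaps it to the nearer end once let go (centre at 0.785); about 0.1 N m holds it at each end, plus 0.03 N m of friction.
- handle_grip (a point): point on the handle's vertical turning axis, at the height to grip (105 above the bench). The grip is an upright red bar 70 long, 14 thick and 32 tall, from 87 to 119 above the bench, on a black disc 54 in diameter whose top is at 89. The x axis runs along the bar and turns with it, z is up. A white line on the +x end points at a red mark when off and at a green mark when on.
- isolator: fixed grey box 110 x 110 x 80 high with a yellow top plate, carrying the red handle in the middle of its top. Origin at the centre of its underside, z up. Its place and yaw vary.
- housing: fixed blue filter housing: block 50 (x) x 170 (y) x 85 high with four square holes 26 wide, 70 deep (floors at z = 15) at y = -60, -20, +20, +60 mm on its own y axis, x = 0, with 2 mm chamfers. Empty at the start. Origin at the centre of its underside. Its place and yaw vary.
- stand: fixed wooden drying stand: block 50 (x) x 170 (y) x 50 high with four round holes 21 in diameter, 35 deep (floors at z = 15) at y = -60, -20, +20, +60 mm on its own y axis, x = 0. Origin at the centre of its underside. Its place and yaw vary.
- rod0: filter rod, if present in this start (2 to 4 of rod0..rod3 are): white straight cylinder, diameter 16, length 130, 45 g, with an orange top 20 mm (z up along the rod); the orange is only paint of the same diameter. Origin at the centre of its flat lower end. It starts upright in one of the holes of the drying stand, its top 145 above the bench.
- rod1: filter rod, if present in this start (2 to 4 of rod0..rod3 are): white straight cylinder, diameter 16, length 130, 45 g, with an orange top 20 mm (z up along the rod); the orange is only paint of the same diameter. Origin at the centre of its flat lower end. It starts upright in one of the holes of the drying stand, its top 145 above the bench.
- rod2: filter rod, if present in this start (2 to 4 of rod0..rod3 are): white straight cylinder, diameter 16, length 130, 45 g, with an orange top 20 mm (z up along the rod); the orange is only paint of the same diameter. Origin at the centre of its flat lower end. It starts upright in one of the holes of the drying stand, its top 145 above the bench.
- rod3: filter rod, if present in this start (2 to 4 of rod0..rod3 are): white straight cylinder, diameter 16, length 130, 45 g, with an orange top 20 mm (z up along the rod); the orange is only paint of the same diameter. Origin at the centre of its flat lower end. It starts upright in one of the holes of the drying stand, its top 145 above the bench.
- spent_can: closed squat canister, about 0.3 kg: round base 76 in diameter and 42 high, shoulder up to z = 50, then a ribbed round cap 44 in diameter from z = 50 to z = 87, good to grip from above. Origin at the centre of its underside, z up. It may be knocked aside on the bench. Amber body with black cap. Starts on the green mat.
- fresh_can: closed squat canister, about 0.3 kg: round base 76 in diameter and 42 high, shoulder up to z = 50, then a ribbed round cap 44 in diameter from z = 50 to z = 87, good to grip from above. Origin at the centre of its underside, z up. It may be knocked aside on the bench. White body with blue cap. Starts on the grey mat.
- service_mat: green service mat, flat painted disc on the bench, 110 in diameter, 1 thick, purely a mark (things stand on the bench itself, z = 0). Origin at its centre. The fresh canister must end here.
- spare_mat: grey spare mat, flat painted disc on the bench, 110 in diameter, 1 thick, purely a mark (things stand on the bench itself, z = 0). Origin at its centre. The spent canister must end here.
- empty_mat: yellow mat, flat painted disc on the bench, 110 in diameter, 1 thick, purely a mark (things stand on the bench itself, z = 0). Origin at its centre. It starts empty and may be used to set a canister aside.
- spray_bottle: bystander: white and blue bottle, 60 in diameter, 170 tall, origin at the centre of its underside; leave alone
- mug: bystander: blue mug, 80 in diameter, 90 tall, origin at the centre of its underside; leave alone
- screwdriver: bystander: screwdriver lying on the bench; leave alone
- wrench: bystander: 150 mm wrench lying on the bench; leave alone
- lens_blanks: bystander: stack of clear lens blanks, disc 66 in diameter, 20 high, origin at the centre of its underside; leave alone
- pad_box: bystander: small cardboard box 40 x 60 x 22 high, origin at the centre of its underside; leave alone

How it is judged:
On the way, in this order (a step that is already met when the one before it is completed fails the run):
1. the isolator handle is turned to off (value of joint handle above 1.42 rad), for 0.2 s.
2. with the handle off, all rods present are in the housing and the canisters are swapped (value of joint handle above 1.42 rad and horizontal distance between spent_can and spare_mat below 0.025 m and angle between each of spent_can, fresh_can's own z axis and vertical below 0.1 rad and height (world z) of each of spent_can, fresh_can below 0.008 m and horizontal distance between fresh_can and service_mat below 0.025 m and x of rod0 in the frame of housing between -0.02 and 0.02 m and y of rod0 in the frame of housing between -0.08 and 0.08 m and z of each of rod0, rod1, rod2, rod3 in the frame of housing below 0.025 m and angle between each of rod0, rod1, rod2, rod3's own z axis and vertical below 0.3 rad and x of rod1 in the frame of housing between -0.02 and 0.02 m and y of rod1 in the frame of housing between -0.08 and 0.08 m and x of rod2 in the frame of housing between -0.02 and 0.02 m and y of rod2 in the frame of housing between -0.08 and 0.08 m and x of rod3 in the frame of housing between -0.02 and 0.02 m and y of rod3 in the frame of housing between -0.08 and 0.08 m), for 0.2 s.
3. the handle is turned back to on (value of joint handle below 0.15 rad), for 0.2 s.
At the end, for the whole second after the job is handed in: Handle on (within 0.15 rad); every rod present upright in the blue housing (tilt under 0.3 rad, lower end within 10 mm of the hole floor); fresh canister upright within 25 mm of the green mat centre, spent one of the grey mat centre; all at rest (value of joint handle below 0.15 rad and horizontal distance between spent_can and spare_mat below 0.025 m and angle between each of spent_can, fresh_can's own z axis and vertical below 0.1 rad and height (world z) of each of spent_can, fresh_can below 0.008 m and horizontal distance between fresh_can and service_mat below 0.025 m and x of rod0 in the frame of housing between -0.02 and 0.02 m and y of rod0 in the frame of housing between -0.08 and 0.08 m and z of each of rod0, rod1, rod2, rod3 in the frame of housing below 0.025 m and angle between each of rod0, rod1, rod2, rod3's own z axis and vertical below 0.3 rad and x of rod1 in the frame of housing between -0.02 and 0.02 m and y of rod1 in the frame of housing between -0.08 and 0.08 m and x of rod2 in the frame of housing between -0.02 and 0.02 m and y of rod2 in the frame of housing between -0.08 and 0.08 m and x of rod3 in the frame of housing between -0.02 and 0.02 m and y of rod3 in the frame of housing between -0.08 and 0.08 m and linear speed of each of spent_can, fresh_can, rod0, rod1, rod2, rod3 below 0.02 m/s); the robot touches nothing.
It fails at once if a bystander is moved more than 40 mm (distance of any of spray_bottle, mug, screwdriver, wrench, lens_blanks, pad_box from where it was at the start of the episode above 0.04 m).
Of rod0, rod1, rod2, rod3 only 2 to 4 are there at a start; the rules pass over those that are not, and their reading is None.
At some moment in a run one of spent_can, fresh_can may be knocked a few centimetres aside while the robot is not near it.
It also fails if it takes over 210 s, if anything falls off the work surface, if the arm or the gripper's body presses on something with over 40 N, if the wrist force passes 120 N, or if a joint passes its speed limit or range.

## Working session

There is one attempt and no reset: what is moved stays moved. The work goes in short steps, each a Python script; the robot and the scene stay as the last script left them, time stands still between calls to the robot, and variables do not carry over. Pictures are saved under pics/ and viewed, and the job is handed in when it is done.

```bash
ls; mkdir -p pics
python3 - <<'E'
from cell import env
import cv2,numpy as np
for n in("scene","top"):
    p,d=env.snapshot(n); cv2.imwrite(f"pics/{n}0.png",p[:,:,::-1])
    c=env.get_calibration(n); print(n,c); print((d>0).mean())
print(env.state(), env.grip_depth)
E
```

```text
pics
scene {'mtx': array([[485.3963514 ,   0.        , 325.25625279],
       [  0.        , 485.3963514 , 240.28927169],
       [  0.        ,   0.        ,   1.        ]]), 'R': array([[ 0.28988405,  0.95686486,  0.01941363],
       [ 0.57329026, -0.1573652 , -0.80409854],
       [-0.76635861,  0.24422498, -0.59417896]]), 't': array([-0.1555695 , -0.24008077,  1.37489753])}
0.9959309895833334
top {'mtx': array([[442.30077983,   0.        , 316.5013584 ],
       [  0.        , 442.30077983, 236.19481609],
       [  0.        ,   0.        ,   1.        ]]), 'R': array([[ 0.02175367, -0.99970947, -0.01038027],
       [-0.99533148, -0.02067953, -0.09427409],
       [ 0.09403204,  0.01238261, -0.99549216]]), 't': array([-0.00120262,  0.54876495,  0.99764943])}
0.9958170572916667
{'t': 0.1, 'joint_pos': array([-1.3697049 ,  0.70700105, -0.02763065,  1.48492698,  0.02200636,
        0.95089283, -0.07547297]), 'qd': array([-0.00046632, -0.0014345 , -0.00105294, -0.0019485 , -0.00126082,
       -0.001552  , -0.00119013]), 'joint_torque': array([ 1.81857678e-03, -8.84311509e+01,  1.23628881e+00, -2.36464369e+01,
        1.69781910e-02,  4.93143642e-03, -9.97121703e-06]), 'tool_pos': array([0.13817831, 0.55792253, 0.23090285]), 'tcp_rot': array([ 2.94172669e-04,  7.87519549e-01,  6.16289498e-01, -3.57319299e-04]), 'contact_force': array([0.03753273, 0.24225519, 0.25346702]), 'ft_torque': array([0.00419639, 0.01017777, 0.01208844]), 'gripper_width': 1.0012701629432945} -0.0187
```

View pics/scene0.png

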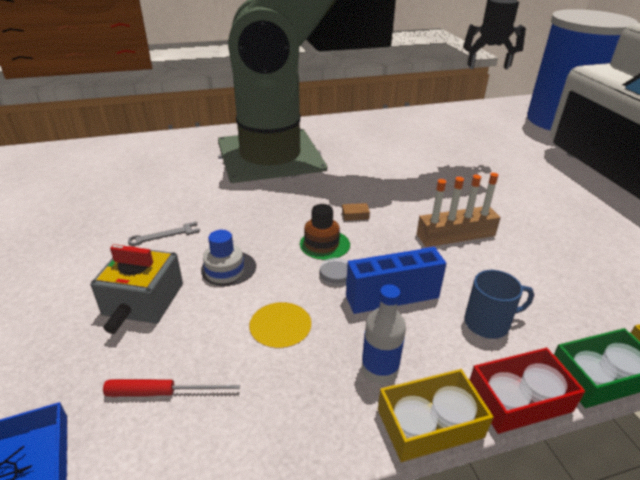

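View pics/top0.png

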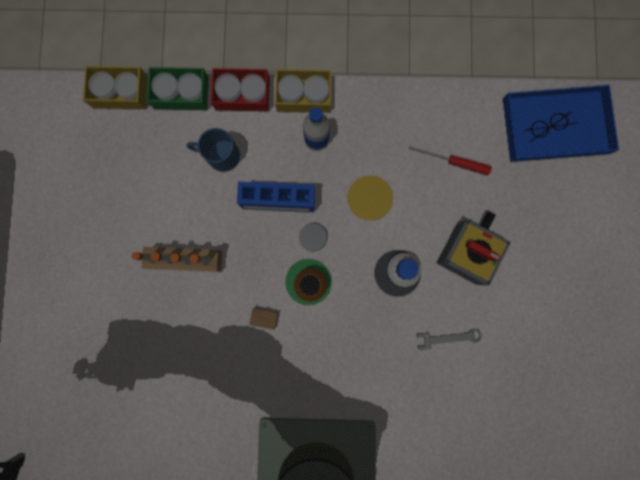

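```bash
cat > h.py <<'E'
from cell import env
import cv2,numpy as np
def world(cam,d):
    c=env.get_calibration(cam);K=c["mtx"];v,u=np.mgrid[0:480,0:640]
    X=np.stack([(u-K[0,2])/K[0,0]*d,(v-K[1,2])/K[1,1]*d,d],-1)
    return (X-c["t"])@c["R"]
def proj(cam,P):
    c=env.get_calibration(cam);q=np.atleast_2d(P)@c["R"].T+c["t"];q=q@c["mtx"].T
    return q[:,:2]/q[:,2:]
def plane(cam,uv,z):
    c=env.get_calibration(cam);r=np.c_[np.atleast_2d(uv),np.ones(len(np.atleast_2d(uv)))]@np.linalg.inv(c["mtx"]).T@c["R"]
    o=-c["R"].T@c["t"]; return o+r*((z-o[2])/r[:,2:])
def save(p,n): cv2.imwrite(f"pics/{n}.png",p[:,:,::-1])
E
python3 - <<'E'
from h import *
for cam in("top","scene"):
    p,d=env.snapshot(cam);W=world(cam,d)
    np.savez(f"snap_{cam}.npz",p=p,d=d,W=W)
    masks={}
    for n in["isolator","handle","housing","stand","rod0","spent_can","fresh_can","service_mat","spare_mat","empty_mat","spray_bottle","mug","lens_blanks","pad_box","wrench","screwdriver"]:
        for i,r in enumerate(env.regions_of(cam,n)[:5]):
            m=r["pixels"]; 
            if r["conf"]<.3: continue
            masks[f"{n}.{i}"]=m
            q=W[m&(d>0)]; zt=np.percentile(q[:,2],97)
            print(cam,n,round(r["conf"],2),np.round(r["xy"]),m.sum(),"med",np.round(np.median(q,0),3),"ztop",round(zt,3),"topmean",np.round(q[q[:,2]>zt-.008].mean(0),3))
    np.savez(f"masks_{cam}.npz",**masks)
E
```

```text
top isolator 0.79 [471. 252.] 3244 med [ 0.517 -0.334  0.079] ztop 0.119 topmean [ 0.516 -0.341  0.118]
top handle 0.69 [272. 195.] 2183 med [0.635 0.102 0.083] ztop 0.088 topmean [0.634 0.104 0.085]
top handle 0.66 [481. 254.] 603 med [ 0.513 -0.339  0.095] ztop 0.121 topmean [ 0.516 -0.341  0.119]
top housing 0.78 [274. 194.] 2143 med [0.635 0.103 0.083] ztop 0.088 topmean [0.634 0.103 0.085]
top housing 0.6 [314. 129.] 917 med [0.771 0.015 0.113] ztop 0.172 topmean [0.784 0.016 0.17 ]
top stand 0.7 [184. 261.] 1362 med [0.481 0.303 0.05 ] ztop 0.073 topmean [0.487 0.277 0.114]
top rod0 0.74 [158. 256.] 147 med [0.488 0.333 0.132] ztop 0.148 topmean [0.489 0.337 0.145]
top rod0 0.54 [199. 258.] 147 med [0.487 0.253 0.123] ztop 0.147 topmean [0.487 0.258 0.145]
top rod0 0.51 [182. 260.] 178 med [0.487 0.294 0.119] ztop 0.148 topmean [0.487 0.294 0.145]
top rod0 0.45 [138. 259.] 150 med [0.489 0.373 0.132] ztop 0.148 topmean [0.49  0.376 0.146]
top spent_can 0.87 [307. 287.] 834 med [0.439 0.022 0.05 ] ztop 0.089 topmean [0.437 0.023 0.087]
top fresh_can 0.98 [404. 270.] 947 med [ 0.
[... 2797 characters left out ...]
_bottle 0.77 [384. 340.] 3119 med [0.803 0.006 0.094] ztop 0.171 topmean [0.788 0.013 0.17 ]
scene mug 0.63 [496. 304.] 3369 med [0.751 0.233 0.058] ztop 0.091 topmean [0.742 0.237 0.088]
scene mug 0.35 [223. 260.] 1758 med [ 0.495 -0.192  0.047] ztop 0.089 topmean [ 0.479 -0.191  0.087]
scene lens_blanks 0.86 [333. 271.] 657 med [0.555 0.012 0.021] ztop 0.023 topmean [0.549 0.014 0.021]
scene pad_box 0.81 [358. 211.] 434 med [0.369 0.123 0.022] ztop 0.025 topmean [0.361 0.125 0.023]
scene wrench 0.75 [164. 236.] 511 med [ 0.324 -0.298  0.008] ztop 0.011 topmean [ 0.323 -0.3    0.008]
scene screwdriver 0.91 [147. 392.] 1438 med [ 0.735 -0.338  0.022] ztop 0.027 topmean [ 0.73  -0.349  0.024]
```

Run:
```python
from h import *
from scipy.optimize import least_squares
for cam in("top","scene"):
    s=np.load(f"snap_{cam}.npz");p,d,W=s["p"],s["d"],s["W"];M=np.load(f"masks_{cam}.npz")
    def top(region,lo,hi):
        c,r=region; sel=(np.hypot(W[...,0]-c[0],W[...,1]-c[1])<r)&(W[...,2]>lo)&(W[...,2]<hi)&(d>0); return W[sel],p[sel]
    def rect(P): 
        (c,sz,a)=cv2.minAreaRect((P[:,:2]*1000).astype(np.float32)); return np.round(c,1),np.round(sz,1),round(a,1)
    def pca(P): e,v=np.linalg.eigh(np.cov(P[:,:2].T)); return np.round(np.degrees(np.arctan2(v[1,1],v[0,1])),1)
    for n,c,r,lo,hi in[("bar",(.518,-.342),.05,.112,.13),("plate",(.518,-.342),.09,.074,.087),("housing",(.636,.1),.1,.08,.092),("stand",(.487,.315),.1,.045,.056)]:
        P,C=top((c,r),lo,hi); print(cam,n,len(P),P.mean(0).round(4),rect(P),pca(P))
    for n,c in[("spent",(.439,.022)),("fresh",(.477,-.189))]:
        P,C=top((c,.04),.082,.093);cc,rr=cv2.minEnclosingCircle((P[:,:2]*1000).astype(np.float32)); print(n,P.mean(0).round(4),np.round(cc,1),round(rr,1))
    # mats by colour
    hsv=cv2.cvtColor(p,cv2.COLOR_RGB2HSV)
    print([ (n,hsv[M[n]].mean(0).round()) for n in M.files if "mat" in n])
    for n,c in[("service_mat.0",(.45,.03)),("spare_mat.0",(.47,-.17)),("empty_mat.0",(.646,-.115))]:
        if n not in M.files: continue
        m=M[n].astype(np.uint8); cn=max(cv2.findContours(m,0,cv2.CHAIN_APPROX_NONE)[0],key=len)[:,0]
        P=plane(cam,cn,0.001)[:,:2]
        f=lambda q:np.hypot(P[:,0]-q[0],P[:,1]-q[1])-.055
        r=least_squares(f,[c[0],c[1]],loss="cauchy",f_scale=.002); print(n,r.x.round(4),(np.abs(f(r.x))<.003).mean().round(2))
    # rods tops
    for c in[(.489,.376),(.489,.337),(.488,.297),(.487,.257)]:
        P,C=top((c,.015),.138,.15); print("rod",P.mean(0).round(4))
s=np.load("snap_top.npz");save(cv2.resize(s["p"][170:330,230:520],None,fx=2.7,fy=2.7,interpolation=3),"topzoom")
s=np.load("snap_scene.npz");save(cv2.resize(s["p"][200:360,80:370],None,fx=2.7,fy=2.7,interpolation=3),"scenezoom")
```

```text
top bar 241 [ 0.5161 -0.3414  0.1184] (array([ 516.8, -342. ]), array([68.5, 14.9]), 62.8) 62.6
top plate 1908 [ 0.5156 -0.3387  0.0791] (array([ 516.4, -342. ]), array([110. , 110.1]), 62.6) 169.9
top housing 1221 [0.6344 0.1033 0.0851] (array([634.7, 102.9]), array([170.1,  50.9]), 88.6) 88.7
top stand 1145 [0.4875 0.3136 0.0505] (array([488.4, 317.9]), array([170.2,  50.1]), 88.8) 88.9
spent [0.4367 0.0226 0.087 ] [437.   23.1] 22.5
fresh [ 0.4753 -0.1885  0.087 ] [ 475.6 -189.3] 22.9
[('spare_mat.0', array([106.,  13.,  49.])), ('spare_mat.1', array([45., 92., 69.])), ('spare_mat.2', array([70., 65., 71.])), ('spare_mat.3', array([ 17., 101.,  74.])), ('empty_mat.0', array([ 23., 158., 102.]))]
spare_mat.0 [ 0.4683 -0.1818] 0.59
empty_mat.0 [ 0.646  -0.1143] 1.0
rod [0.4895 0.3769 0.1454]
rod [0.4889 0.3376 0.1451]
rod [0.4877 0.2979 0.145 ]
rod [0.4867 0.2577 0.1451]
scene bar 329 [ 0.5198 -0.3429  0.1183] (array([ 516.8, -343.1]), array([70.7, 16.5]), 62.4) 63.7
scene plate 1802 [ 0.5385 -0.3415  0.0799] (array([ 517. , -343.5]), array([111.5, 112. ]), 63.3) 99.6
scene housing 1555 [0.6363 0.0998 0.0852] (array([633.7, 101.7]), array([171. ,  54.5]), 88.8) 88.7
scene stand 979 [0.4941 0.3116 0.0507] (array([487.4, 316.9]), array([172.5,  55.2]), 89.2) 87.3
spent [0.44   0.0207 0.0875] [436.8  21.7] 23.0
fresh [ 0.4785 -0.1903  0.0875] [ 475.8 -190.4] 22.9
[('service_mat.0', array([ 60., 131., 119.])), ('spare_mat.0', array([83., 18., 83.])), ('empty_mat.0', array([ 23., 219., 205.])), ('empty_mat.1', array([ 38.,  16., 137.]))]
service_mat.0 [0.4399 0.0286] 0.54
spare_mat.0 [ 0.4632 -0.1816] 0.62
empty_mat.0 [ 0.6447 -0.1151] 1.0
rod [0.4912 0.3758 0.1442]
rod [0.4908 0.3356 0.1441]
rod [0.4891 0.2963 0.144 ]
rod [0.488  0.2562 0.1441]
```

```bash
ls pics
```

```text
scene0.png
scenezoom.png
top0.png
topzoom.png
```

View pics/topzoom.png

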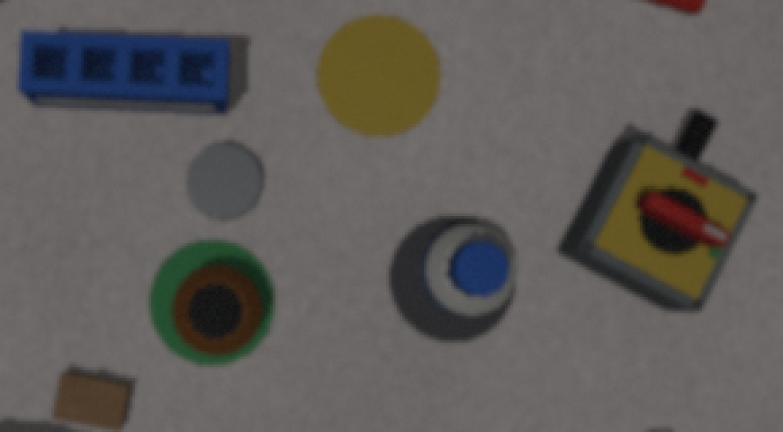

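View pics/scenezoom.png

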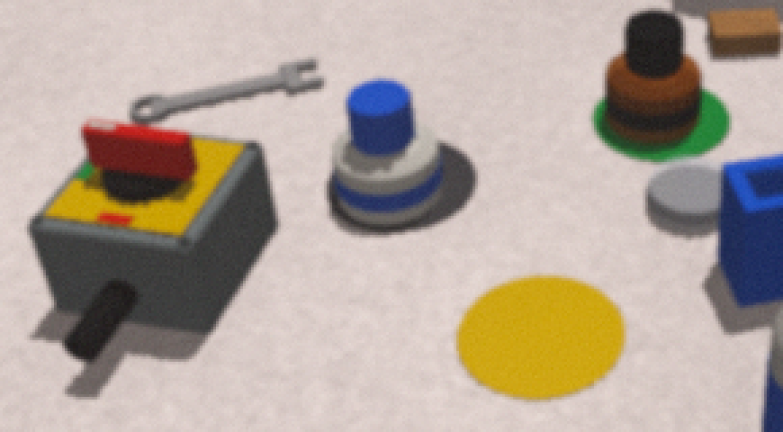

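```bash
cat >> h.py <<'E'
from scipy.spatial.transform import Rotation as Ro
def q(yaw):
    c,s=np.cos(np.radians(yaw)),np.sin(np.radians(yaw))
    x=Ro.from_matrix(np.array([[c,s,0],[s,-c,0],[0,0,-1]])).as_quat()
    return np.array([x[3],x[0],x[1],x[2]])
HC=(.5168,-.3425); HY=62.7
def st(): 
    s=env.state(); print("t",round(s["t"],2),"tcp",s["tool_pos"].round(4),"g",round(s["gripper_width"],3),"F",s["contact_force"].round(1),"j7",s["joint_pos"][6].round(2))
E
python3 - <<'E'
from h import *
print("mats", plane("top",[[308.5,281.9],[397.4,273],[370.4,198.1]],.001).round(4))
r=lambda v:None if v is None else np.round(v,2)
for y in(-27.3,62.7,70,152.7,242.7): print("h",y,r(env.ik([*HC,.095],q(y))))
for y in(-1.3,178.7): print("rod",y,r(env.ik([.488,.317,.108],q(y))),r(env.ik([.634,.1025,.25],q(y))),r(env.ik([.634,.16,.108],q(y))))
for y in(-45,0,45,90,135): print("can",y,[r(env.ik([*c,.056],q(y))) for c in((.437,.0225),(.646,-.115),(.466,-.18))])
E
```

```text
mats [[ 0.4428  0.0272  0.001 ]
 [ 0.4682 -0.181   0.001 ]
 [ 0.645  -0.1159  0.001 ]]
h -27.3 [ 0.57  0.95 -0.08  1.45  0.09  0.75 -0.02]
h 62.7 [ 0.8   1.   -0.59  1.44  0.64  0.9   1.11]
h 70 [ 0.81  1.   -0.61  1.44  0.66  0.91  1.23]
h 152.7 [ 0.89  1.06 -0.82  1.44  0.84  1.02  2.54]
h 242.7 [ 0.09  1.3   1.3   1.47 -1.27  1.34 -0.56]
rod -1.3 [-0.72  0.89  0.17  1.6  -0.21  0.67 -0.46] [-0.32  0.82  0.27  1.18 -0.21  1.17 -0.07] [-0.37  0.99  0.17  1.3  -0.19  0.87 -0.17]
rod 178.7 [-0.35  0.93 -0.58  1.58  0.64  0.82  1.93] [ 0.05  0.86 -0.64  1.16  0.5   1.27  2.55] [-0.02  1.04 -0.67  1.28  0.67  1.04  2.33]
can -45 [array([-0.17,  0.87,  0.09,  2.14, -0.45,  0.15, -0.46]), array([ 0.01,  1.07,  0.29,  1.32, -0.36,  0.8 , -0.39]), array([ 0.26,  0.9 ,  0.09,  1.92, -0.22,  0.33, -0.27])]
can 0 [array([-0.14,  0.86,  0.03,  2.14, -0.14,  0.14,  0.01]), array([ 0.11,  1.05,  0.05,  1.31, -0.06,  0.78,  0.17]), array([ 0.34,  0.89, -0.06,  1.92,  0.14,  0.33,  0.16])]
can 45 [array([-0.11,  0.86, -0.03,  2.14,  0.18,  0.15,  0.48]), array([ 0.21,  1.05, -0.19,  1.31,  0.24,  0.8 ,  0.73]), array([ 0.43,  0.9 , -0.23,  1.92,  0.49,  0.38,  0.61])]
can 90 [array([-0.06,  0.86, -0.11,  2.14,  0.51,  0.17,  0.93]), array([ 0.31,  1.08, -0.44,  1.31,  0.51,  0.87,  1.31]), array([ 0.5 ,  0.91, -0.36,  1.92,  0.7 ,  0.44,  1.19])]
can 135 [array([ 0.03,  0.87, -0.27,  2.13,  0.92,  0.26,  1.3 ]), array([ 0.4 ,  1.12, -0.66,  1.3 ,  0.74,  0.97,  1.95]), array([ 0.53,  0.92, -0.42,  1.92,  0.79,  0.48,  1.9 ])]
```

Run:
```python
from h import *
env.movep([*HC,.22],q(-27.3)); st()
env.move_linear([*HC,.096],speed=.15); st()
env.gripper_to(0.0); st()
for y in np.arange(-27.3+10,62.7+4,10.2): env.movep([*HC,.096],q(y))
st(); env.dwell(.3); st()
env.gripper_to(1.0); env.dwell(.3)
env.move_linear([*HC,.2],speed=.25); st()
p,d=env.snapshot("top");save(p,"top1");W=world("top",d)
s=(np.hypot(W[...,0]-HC[0],W[...,1]-HC[1])<.05)&(W[...,2]>.112)&(W[...,2]<.125);P=W[s];print(len(P))
p,d=env.snapshot("scene");save(cv2.resize(p[200:360,50:340],None,fx=2.7,fy=2.7),"scene1")
```

```text
t 5.21 tcp [ 0.5172 -0.3419  0.22  ] g 0.993 F [ 0.7  0.9 -0.5] j7 0.24
t 6.18 tcp [ 0.5171 -0.3428  0.0969] g 0.999 F [-0.4 -0.2  0.2] j7 0.28
t 6.83 tcp [ 0.5167 -0.3424  0.0962] g 0.144 F [-2.7  1.1  5.2] j7 0.28
t 9.16 tcp [ 0.5157 -0.3427  0.0962] g 0.152 F [-7.4  3.8 10.1] j7 1.45
t 9.46 tcp [ 0.5157 -0.3427  0.0962] g 0.149 F [-7.7  2.1 10.5] j7 1.45
t 11.03 tcp [ 0.5167 -0.3425  0.2003] g 1.003 F [-0.9 -0.9 -0.7] j7 1.48
208
```

View pics/scene1.png

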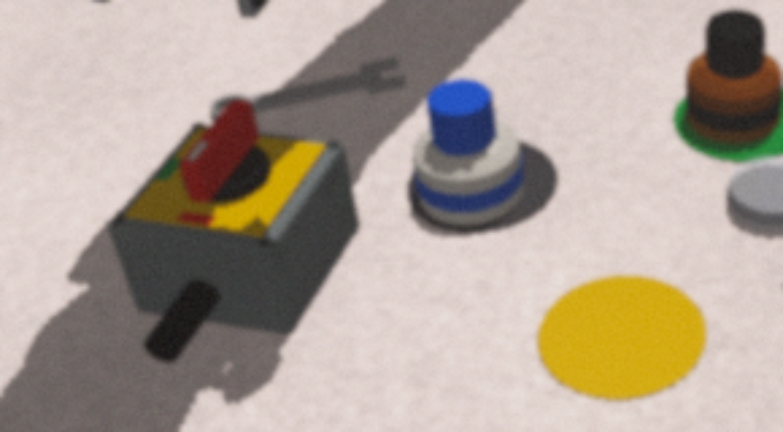

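```bash
cat >> h.py <<'E'
a=np.radians(88.7); U=np.array([np.cos(a),np.sin(a)])
SC=np.array([.4884,.3172]); HO=np.array([.6345,.1023])
Y=-1.3; ZG=.108; ZH=.25
RODS=[np.array(r) for r in[(.4872,.2572),(.4882,.2974),(.4893,.3370),(.4900,.3766)]]
def rod(i,k):
    s=RODS[i]; h=HO+U*(-.06+.04*k)
    env.movep([*s,ZH],q(Y)); env.move_linear([*s,ZG],speed=.2)
    env.gripper_to(0.); st()
    env.move_linear([*s,ZH],speed=.25); g=env.state()["gripper_width"]; print("held",g)
    if g<.1: return False
    env.move_linear([*h,ZH],speed=.3); env.move_linear([*h,ZG+.06],speed=.25); st()
    env.move_linear([*h,ZG+.002],speed=.1); st()
    env.gripper_to(.6); env.move_linear([*h,ZH],speed=.25); return True
E
python3 - <<'E'
from h import *
p,d=env.snapshot("top");W=world("top",d)
s=(np.hypot(W[...,0]-HC[0],W[...,1]-HC[1])<.05)&(W[...,2]>.112)&(W[...,2]<.125);P=W[s]
print(cv2.minAreaRect((P[:,:2]*1000).astype(np.float32)),P.mean(0))
env.movep([.5,.1,.25],q(Y))
env.gripper_to(.8)
print(rod(0,0)); st()
p,d=env.snapshot("top");save(p,"top2")
p,d=env.snapshot("scene");save(p,"scene2")
E
```

```text
((516.3342895507812, -342.3442687988281), (14.385137557983398, 69.43692779541016), 62.53988265991211) [ 0.51222953 -0.33927851  0.11820577]
t 15.19 tcp [0.4873 0.2574 0.1085] g 0.168 F [-1.9 -0.6  6.9] j7 -0.41
held 0.17199844717273688
t 17.4 tcp [0.6333 0.0432 0.1691] g 0.173 F [0.4 0.1 1.4] j7 -0.04
t 18.13 tcp [0.6336 0.0423 0.1108] g 0.171 F [ 0.9 -0.1 -0.9] j7 -0.03
True
t 19.28 tcp [0.6329 0.0423 0.2498] g 0.603 F [0.3 0.7 0.2] j7 -0.05
```

View pics/scene2.png

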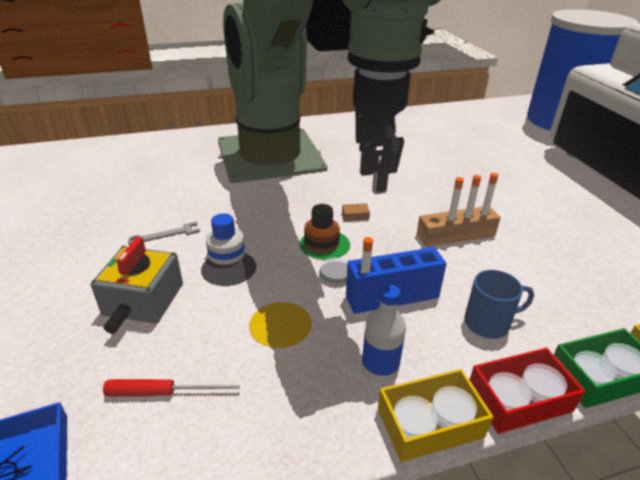

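Handle reads off (bar turned 90°). The first rod stands in the left-most hole at about (367,255). The fresh can has been knocked from row 243 to about 228, so I'll re-measure it later. Next, the other three rods.

Run:
```python
from h import *
for i in(1,2,3):
    ok=rod(i,i); print(i,ok)
    if not ok: break
env.movep([.45,.40,.3],q(Y)); env.gripper_to(1.0); st()
for cam in("top","scene"):
    p,d=env.snapshot(cam);save(p,cam+"3");W=world(cam,d)
    s=(abs(W[...,0]-.634)<.04)&(abs(W[...,1]-.1025)<.1)&(W[...,2]>.1); print(cam,"rodmaxz",W[s][:,2].max().round(3))
    for k in range(4):
        h=HO+U*(-.06+.04*k); s=(np.hypot(W[...,0]-h[0],W[...,1]-h[1])<.018)&(W[...,2]>.136); print(s.sum(),W[s].mean(0).round(4))
    for n in("spent_can","fresh_can"):
        r=env.regions_of(cam,n)[0];P=W[r["pixels"]];P=P[(P[:,2]>.082)&(P[:,2]<.093)]
        c,rr=cv2.minEnclosingCircle((P[:,:2]*1000).astype(np.float32)); print(n,r["conf"],np.round(c,1),round(rr,1),P[:,2].mean().round(4))
```

```text
t 21.78 tcp [0.4884 0.2976 0.1088] g 0.172 F [-1.   0.   7.5] j7 -0.47
held 0.16707808046647482
t 23.99 tcp [0.6342 0.0833 0.1691] g 0.173 F [ 0.4 -0.3  0.5] j7 -0.1
t 24.73 tcp [0.6345 0.0824 0.1108] g 0.169 F [-1.1  0.3 -0.3] j7 -0.09
1 True
t 28.27 tcp [0.4896 0.3373 0.1088] g 0.172 F [-0.5 -0.2  7.7] j7 -0.52
held 0.17052847487818926
t 30.48 tcp [0.635  0.1233 0.1691] g 0.166 F [ 0.8 -0.6 -0.2] j7 -0.16
t 31.22 tcp [0.6353 0.1224 0.1108] g 0.175 F [-0.1  0.4 -0.2] j7 -0.15
2 True
t 34.77 tcp [0.4902 0.3769 0.1088] g 0.171 F [-2.8 -0.1  6.4] j7 -0.58
held 0.1707617024859522
t 36.98 tcp [0.6359 0.1633 0.1691] g 0.168 F [ 0.4 -0.2  0.6] j7 -0.22
t 37.71 tcp [0.6362 0.1623 0.1107] g 0.174 F [ 0.   0.1 -0.1] j7 -0.21
3 True
t 40.47 tcp [0.4501 0.3999 0.2999] g 1.001 F [0.2 0.1 0.4] j7 -0.68
top rodmaxz 0.151
58 [0.6331 0.0432 0.1447]
57 [0.6341 0.0831 0.1453]
57 [0.6349 0.1231 0.1449]
59 [0.6361 0.1631 0.1451]
spent_can 0.94 [436.8  23. ] 22.6 0.087
fresh_can 0.68 [ 420.3 -178.1] 22.5 0.0869
scene rodmaxz 0.149
95 [0.6361 0.0415 0.1437]
93 [0.6372 0.0809 0.1436]
92 [0.6378 0.1212 0.1438]
90 [0.6383 0.1617 0.1436]
spent_can 0.94 [437.3  21.6] 22.9 0.0875
fresh_can 0.9 [ 420.8 -178.8] 24.6 0.0875
```

View pics/scene3.png

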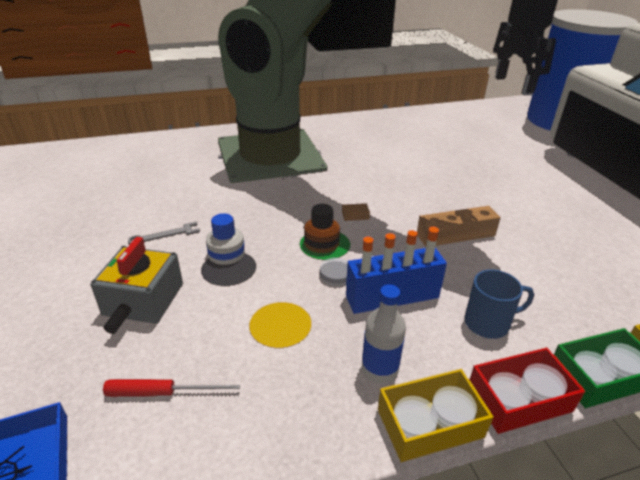

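View pics/top3.png

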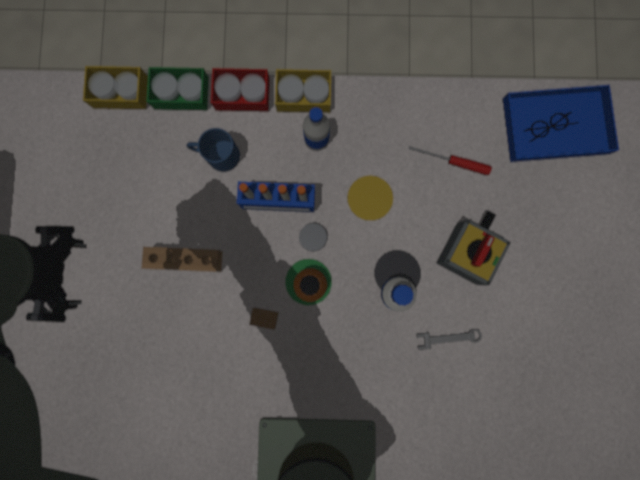

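All four rods are seated (tops at 0.145, orange ends up). The fresh can now stands off the grey mat, at about (399,293) in the top view. Next I refit the grey mat and pick the spent can.

```bash
cat >> h.py <<'E'
ZC=.055
def can(src,dst,y1,y2):
    env.movep([*src,.18],q(y1)); env.move_linear([*src,ZC],speed=.15)
    env.gripper_to(0.); st()
    env.move_linear([*src,.17],speed=.15); st()
    env.movep([*dst,.17],q(y2)); env.move_linear([*dst,ZC+.01],speed=.15); env.move_linear([*dst,ZC+.001],speed=.04); st()
    env.gripper_to(1.); env.move_linear([*dst,.18],speed=.2)
def caps(tag):
    for cam in("top","scene"):
        p,d=env.snapshot(cam);save(p,cam+tag);W=world(cam,d)
        for n in("spent_can","fresh_can"):
            rs=env.regions_of(cam,n)
            if not rs: print(cam,n,"none");continue
            r=rs[0];P=W[r["pixels"]];P=P[(P[:,2]>.082)&(P[:,2]<.093)]
            if len(P)<10: print(cam,n,"few");continue
            c,rr=cv2.minEnclosingCircle((P[:,:2]*1000).astype(np.float32)); print(cam,n,round(r["conf"],2),np.round(c,1),round(rr,1),P[:,2].mean().round(4))
E
python3 - <<'E'
from h import *
from scipy.optimize import least_squares
for cam in("top","scene"):
    env.snapshot(cam)
    for n,c in[("service_mat",(.442,.0275)),("spare_mat",(.467,-.181)),("empty_mat",(.645,-.1155))]:
        for r in env.regions_of(cam,n)[:1]:
            m=r["pixels"].astype(np.uint8); cn=max(cv2.findContours(m,0,cv2.CHAIN_APPROX_NONE)[0],key=len)[:,0]
            P=plane(cam,cn,0.001)[:,:2]
            f=lambda v:np.hypot(P[:,0]-v[0],P[:,1]-v[1])-.055
            s=least_squares(f,c,loss="cauchy",f_scale=.002); print(cam,n,round(r["conf"],2),s.x.round(4),(np.abs(f(s.x))<.003).mean().round(2))
can((.437,.0225),(.645,-.1155),45,45)
env.movep([.45,-.40,.25],q(0)) if False else None
caps("4"); st()
E
```

```text
top service_mat 0.57 [0.4432 0.0268] 0.66
top spare_mat 0.94 [ 0.4662 -0.1799] 0.66
top empty_mat 0.93 [ 0.6461 -0.1149] 1.0
scene service_mat 0.57 [0.4384 0.0279] 0.51
scene spare_mat 0.6 [ 0.4655 -0.1814] 0.64
scene empty_mat 0.72 [ 0.6442 -0.115 ] 1.0
t 44.09 tcp [0.4371 0.0224 0.0555] g 0.498 F [-1.6 -0.6 11.4] j7 0.58
t 45.01 tcp [0.4367 0.0225 0.1694] g 0.498 F [ 0.6  0.4 -2.3] j7 0.59
t 47.22 tcp [ 0.6449 -0.1155  0.0559] g 0.498 F [ 0.3 -0.6 -2.4] j7 0.81
top spent_can 0.79 [ 640.4 -100.1] 15.4 0.0865
top fresh_can few
scene spent_can 0.75 [ 645.7 -115.8] 22.9 0.0876
scene fresh_can 0.59 [ 420.  -178.5] 23.5 0.0876
t 48.78 tcp [ 0.6448 -0.1155  0.1794] g 1.002 F [-0.2 -0.6 -0.6] j7 0.83
```

```bash
echo
```

```text
(no output)
```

View pics/scene4.png

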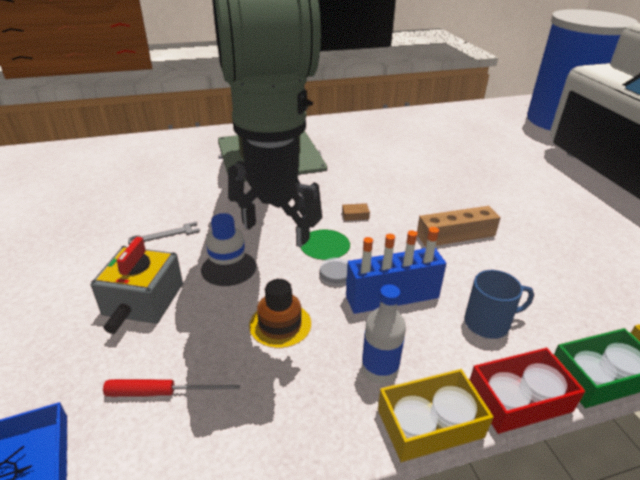

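The spent can stands centred on yellow at about (280,315), and the green mat (325,244) is clear. Next: fresh can to green, spent can to grey.

Run:
```python
from h import *
from scipy.optimize import least_squares
src=(.4203,-.1784)
env.movep([*src,.18],q(30))
cs=[]
for cam in("top","scene"):
    env.snapshot(cam)
    for r in env.regions_of(cam,"service_mat")[:1]:
            m=r["pixels"].astype(np.uint8); cn=max(cv2.findContours(m,0,cv2.CHAIN_APPROX_NONE)[0],key=len)[:,0]
            P=plane(cam,cn,0.001)[:,:2]
            f=lambda v:np.hypot(P[:,0]-v[0],P[:,1]-v[1])-.055
            s=least_squares(f,(.442,.0275),loss="cauchy",f_scale=.002); print(cam,s.x.round(4),(np.abs(f(s.x))<.003).mean().round(2))
            if (np.abs(f(s.x))<.003).mean()>.8: cs.append(s.x)
G=np.mean(cs+[[.442,.0272]],0) if cs else np.array([.442,.0272])
if np.hypot(*(G-[.442,.0272]))>.008: G=np.array([.442,.0272])
print("green",G)
can(src,G,30,30)
can((.645,-.1153),(.4662,-.1808),45,45)
env.movep([*HC,.23],q(62.7)); st()
caps("5")
```

```text
top [0.442  0.0285] 0.66
scene [0.4404 0.0279] 0.68
green [0.442  0.0272]
t 51.61 tcp [ 0.4204 -0.1785  0.0555] g 0.499 F [-1.6  0.8 10.4] j7 0.73
t 52.52 tcp [ 0.42   -0.1783  0.1693] g 0.502 F [-0.4  0.4 -4.4] j7 0.76
t 54.59 tcp [0.4419 0.0272 0.056 ] g 0.502 F [ 0.1  0.6 -3.9] j7 0.37
t 58.29 tcp [ 0.6452 -0.1154  0.0556] g 0.498 F [-2.   0.2  4.9] j7 0.78
t 59.21 tcp [ 0.6446 -0.1152  0.1691] g 0.496 F [ 0.2 -0.5 -1.6] j7 0.8
t 61.22 tcp [ 0.4662 -0.1808  0.056 ] g 0.503 F [ 0.2 -0.1 -1.6] j7 0.86
t 63.23 tcp [ 0.5166 -0.342   0.2287] g 1.0 F [-0.6 -0.3 -0.9] j7 1.41
top spent_can 0.55 [ 465.9 -180. ] 22.8 0.0869
top fresh_can 0.85 [441.4  27.9] 22.9 0.0869
scene spent_can 0.9 [ 465.5 -181. ] 23.3 0.0876
scene fresh_can 0.88 [443.3  26.1] 22.7 0.0876
```

View pics/scene5.png

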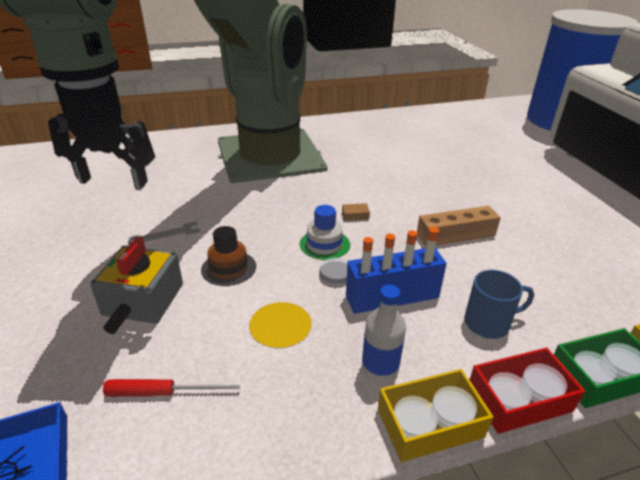

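View pics/top5.png

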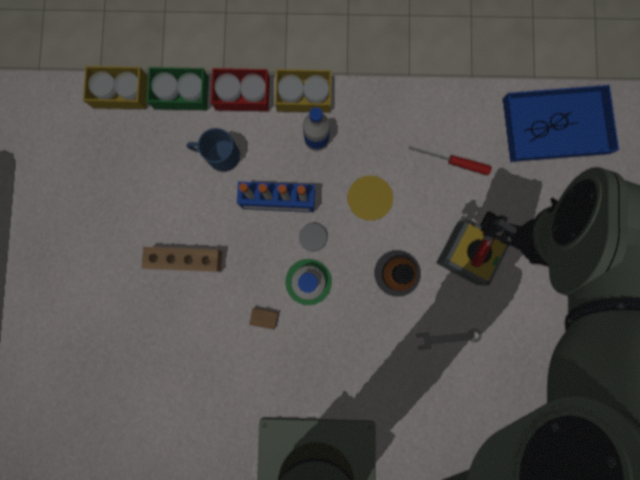

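Both cans are centred on the right mats (fresh at (325,235), spent at (227,260)), and all rods are in. Handle back to on.

Run:
```python
from h import *
env.move_linear([*HC,.096],speed=.15); env.gripper_to(0.); st()
for y in np.arange(62.7-10,-27.3-4,-10.2): env.movep([*HC,.096],q(y))
env.dwell(.3); st()
env.gripper_to(1.0); env.dwell(.3)
env.move_linear([*HC,.22],speed=.25); env.movep([.45,.40,.3],q(-1.3)); env.dwell(.5); st()
caps("6")
for cam in("top","scene"):
    p,d=env.snapshot(cam);W=world(cam,d)
    s=(np.hypot(W[...,0]-HC[0],W[...,1]-HC[1])<.05)&(W[...,2]>.112)&(W[...,2]<.125);P=W[s]
    print(cam,"bar",cv2.minAreaRect((P[:,:2]*1000).astype(np.float32)))
    for k in range(4):
        h=HO+U*(-.06+.04*k); s=(np.hypot(W[...,0]-h[0],W[...,1]-h[1])<.018)&(W[...,2]>.136); print(s.sum(),W[s].mean(0).round(4))
```

```text
t 65.22 tcp [ 0.5165 -0.3431  0.0963] g 0.148 F [-2.8 -2.2  4.9] j7 1.34
t 67.84 tcp [ 0.5163 -0.3433  0.0963] g 0.152 F [-4.8 -3.8  7.5] j7 0.17
t 72.64 tcp [0.45 0.4  0.3 ] g 1.006 F [-0.  -0.1 -0.8] j7 -0.72
top spent_can 0.87 [ 465.7 -179.6] 22.7 0.0871
top fresh_can none
scene spent_can 0.91 [ 466.7 -181. ] 23.0 0.0875
scene fresh_can 0.94 [442.6  26.2] 23.7 0.0873
top bar ((516.58642578125, -342.03826904296875), (70.56776428222656, 14.527443885803223), 62.167118072509766)
58 [0.6332 0.0433 0.1453]
57 [0.6343 0.0831 0.1449]
58 [0.6349 0.123  0.145 ]
60 [0.6362 0.1631 0.1448]
scene bar ((517.5652465820312, -343.7225341796875), (69.8323974609375, 15.691742897033691), 61.57640075683594)
96 [0.636  0.0414 0.1436]
93 [0.6371 0.081  0.1436]
96 [0.6377 0.1212 0.1434]
88 [0.6384 0.1616 0.1438]
```

View pics/scene6.png

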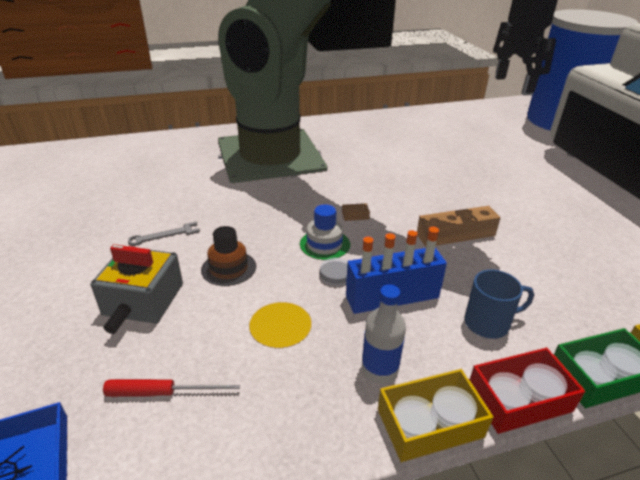

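View pics/top6.png

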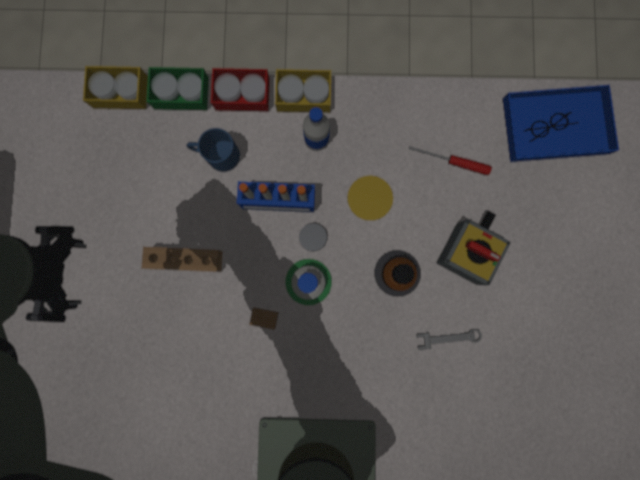

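The handle bar is back at about 62° (on), the cans are on their mats, the rods are seated, the bystanders haven't moved and the arm is clear.

```bash
python3 -c "
from h import *
env.close_job(); st()"
```

```text
the job is handed in; nothing more can be done
the job is handed in; nothing more can be done
```

The coolant filter service is done and handed in at about 73 s of the 210 s allowed. The hand-in gives no verdict.

- **What I did:** I turned the isolator off and moved all four rods into the housing, one per hole. I then swapped the canisters, using the yellow mat to set the spent one aside, and turned the isolator back on. The fresh canister had been knocked about 55 mm aside partway through, so I measured its position again before picking it up.
- **Last checks:**
  - **Handle:** the bar was at 62°, against 62.7° at the start (on).
  - **Rods:** tops were at 0.144–0.145 m, which is fully down, with orange ends up.
  - **Canisters:** both were upright and within about 3 mm of my mat-centre estimates.
  - **Bystanders:** they looked unmoved in the pictures; I did not measure them.
- **What disagreed:** the network missed the fresh canister in the last top picture, where the arm's shadow fell on it. It showed clearly in that picture and was found in the scene view. The two cameras differed by 2–5 mm on some positions, well inside the 25 mm limit.

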